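# Sort the returned desk equipment

## Task

The returned equipment was left in one stack on the desk: take it apart and put each piece, right way up, in the middle of its own place: the orange drive in the yellow tray, the blue network switch squarely on the aluminium stand, lengthways along it. The black and the white power brick go flat into the light cardboard box, one centred in each half so that it is loaded evenly. Set everything down gently without dropping it, leave the box where it stands, do not disturb the note block, stapler and mouse, and let go of everything.

Things in the scene. Friction and masses are not known exactly. Their poses are not given: they have to be found in the camera images.
- drive: Portable drive, flat orange block with a silver top plate, 40 (x) x 60 (y) x 18 (z) mm, about 0.15 kg, loose. At the start it lies on top of the stack, on the white brick. Origin: centre of its underside; z up.
- white_brick: White power brick, a plain box 48 (x) x 84 (y) x 28 (z) mm, about 0.22 kg, loose, third from the bottom of the stack, on the black brick. Origin: centre of its underside; z up.
- black_brick: Black power brick, a plain box 56 (x) x 108 (y) x 30 (z) mm, about 0.26 kg, loose, second from the bottom of the stack, on the switch. Origin: centre of its underside; z up.
- switch: Blue metal network switch, a box 68 (x) x 132 (y) x 28 (z) mm with black ports along one long side, about 0.38 kg, loose, at the bottom of the stack, standing on the desk. Origin: centre of its underside; z up, y along its length. The pieces of the stack lie roughly centred on one another with nearly the same yaw, all long in y, so each lower one stands out a few mm all round. Stack, box, tray and stand can each be in any of four places side by side across the desk.
- carton: Open shallow cardboard box, light (about 0.09 kg) and loose on the desk, outside 258 (x) x 158 (y) x 50 (z) mm, walls and floor 4 mm thick. Origin: centre of its underside; x along its length. A pale strip of tape across the inner floor at x = 0 parts it into two halves, whose centres lie at x = -60 and x = +60 mm, y = 0; the bricks fit lying across the box (their y along the box's y). Inner floor 4 mm above the origin.
- tray: Shallow yellow tray with a grey lining, fixed to the desk, 140 (x) x 116 (y) x 14 (z) mm outside, walls 4 mm thick, inner floor 4 mm above the origin. Origin: centre of its underside; z up.
- stand: Low aluminium stand, fixed to the desk: a flat slotted plate 90 (x) x 150 (y) mm on four short black feet, its top 25 mm above the origin. Origin: centre of its footprint at desk height; y along its length.
- notes: Block of green sticky notes, 76 x 76 x 40 mm, loose, bystander beyond the work. Origin: centre of its underside.
- stapler: Red and black stapler, 150 x 34 x 47 mm, loose, bystander beyond the work. Origin: centre of its underside, x along its length.
- mouse: Grey computer mouse, 100 x 58 x 35 mm, loose, bystander beyond the work. Origin: centre of its underside.
Mind the look-alikes: they are no part of the job. What is shaped like the white_brick but green is not meant.

How it is judged (in metres and radians):
At the end, for the whole second after the job is handed in: At rest, flat: drive within 15 mm of the tray centre; switch on the stand, within 14 mm and 0.2 rad; bricks on the box floor, one per half, 43 to 78 mm from the middle along its length, within 18 mm of its centre line; box level, within 20 mm of its start (y of black_brick in the frame of carton between -0.018 and 0.018 m and z of black_brick in the frame of carton between 0 and 0.01 m and linear speed of each of black_brick, white_brick, carton, drive, switch below 0.03 m/s and angular speed of each of black_brick, white_brick, drive, switch below 0.3 rad/s and angle between each of black_brick, white_brick, drive, switch's own z axis and vertical below 0.1 rad and y of white_brick in the frame of carton between -0.018 and 0.018 m and z of white_brick in the frame of carton between 0 and 0.01 m and ((x of black_brick in the frame of carton between 0.043 and 0.078 m and x of white_brick in the frame of carton between -0.078 and -0.043 m) or (x of black_brick in the frame of carton between -0.078 and -0.043 m and x of white_brick in the frame of carton between 0.043 and 0.078 m)) and distance of carton from where it was at the start of the episode below 0.02 m and angle between carton's own z axis and vertical below 0.05 rad and horizontal distance between drive and tray below 0.015 m and z of drive in the frame of tray between 0 and 0.01 m and horizontal distance between switch and stand below 0.014 m and z of switch in the frame of stand between 0.021 and 0.03 m and angle between the y axis of switch and the y axis of stand, either way round below 0.2 rad); the robot touches nothing.
It fails at once if the note block, stapler or mouse is pushed or knocked (distance of any of notes, stapler, mouse from where it was at the start of the episode above 0.03 m).
It fails at once if the cardboard box is shoved or tipped (distance of carton from where it was at the start of the episode above 0.04 m or angle between carton's own z axis and vertical above 0.2 rad).
It fails at once if a piece of the stack is dropped or knocked flying (fast while not held) ((linear speed of drive above 0.6 m/s and contact force between the fingers and drive below 0.05 N) or (linear speed of black_brick above 0.6 m/s and contact force between the fingers and black_brick below 0.05 N) or (linear speed of white_brick above 0.6 m/s and contact force between the fingers and white_brick below 0.05 N) or (linear speed of switch above 0.6 m/s and contact force between the fingers and switch below 0.05 N)).
It also fails if it takes over 125 s, if anything falls off the work surface, if the arm or the gripper's body presses on something with over 40 N, if the wrist force passes 120 N, or if a joint passes its speed limit or range.

## Robot

A 6-joint arm with a two-finger parallel gripper is mounted at the origin on the work surface. World frame = base frame: x ahead of the robot, y to its left, z up, the work surface at z = 0. Lengths are in mm, angles in rad, forces in N, time in s.
With the tool pointing down it reaches from about 275 to 750 mm from the base axis. Payload 10.2 kg.
Tool frame: the origin (TCP) lies at the very end of the fingers, on their centre line; the grasp point (between the pads) lies 19 mm behind it; x points along the fingers, y is the direction in which the jaws open and shut, and the axes are right-handed (so a half turn about x gives the same grasp; the last joint's range is limited). The gripper opens to 85 mm and grips with 20 to 120 N. Pads are 22 mm wide; open, the fingers measure 114 mm over their backs; the gripper's body (76 mm by 85 mm) begins 54 mm behind the grasp point. The pads swing forward as they close: fully open they stand 13 mm farther back than shut.
Start: joints at [-1.481, 0.313, 1.498, -0, 1.331, -0.223], TCP at [161.542, -499.535, 231.294] pointing down, gripper open.
Joint ranges: [-2.94, 2.94], [-0.97, 2.17], [0.19, 2.56], [-1.23, 4.37], [0.02, 3.11], [-2.88, 2.88]. Speed limits (rad/s): [2.39, 2.39, 3.01, 3.14, 3.14, 3.14].

## Interface

Orientations are given as a unit quaternion [w, x, y, z].
In Python, from rig import ctrl, viewer, finish_job gives the robot as it stands.
- The arm moves only by the tool carry_out, never from a script. Its argument "targets" is a list of rows, each an object of numbers: "x", "y", "z": the shift along the world's x, y, z in m; "ax", "ay", "az": the turn, a rotation vector about the world's x, y, z in rad; "hand": the opening, from -1 (shut) to 1 (fully open). A call has 1 to 5 rows; each row is the pose to reach, as a shift and turn from the pose commanded when the call began; what a row does not reach only later rows make up. A row lasts 1/8 s, in which the tool goes at most 62.5 mm and 10.7 degrees, less where a joint would pass 70% of its speed; a pose out of reach is approached as far as the arm can. A call with a gripper value outside its range is refused whole. The fingers move at their own pace and stop on an object; "grip_force" is the grip in N (left out, the last holds). Time passes only in rows, so rows that repeat a pose let the fingers close. It gives the time, the measured TCP pose, the force and the opening at its end, in the units of the state.
- ctrl.sense(): the state, without advancing time (a new reading comes with each control period).
- viewer.capture(name): name is "scene" or "top"; returns the picture (400x640x3 uint8, blue, green, red); there is no depth.
- viewer.camera_info(name): a dict with "fx", "fy", "cx", "cy" (pixels), "R" (3x3) and "t" (3): a world point X has camera coordinates R X + t. Camera axes: x right, y down, z forward; pixel columns grow to the right and rows downward; lengths in mm; the calibration is good to about 2 mm. A picture is of the moment at which its call begins. camera_info takes no time and is no camera call.
- finish_job(): hands the job in, once; it reports no verdict.
The state is a dict: "time_s": time; "joints": joint angles; "dq": joint speeds; "tau": joint torques, N m; "eef_pos": TCP position; "ee_rot": TCP orientation; "force": force on the tool from outside, world axes, zero at the start; "wrist_torque": the same for the moment, N m; "grip_width": opening from 0.0 (shut) to 1.0 (fully open).
Only numpy, scipy, OpenCV 4.12 (cv2) and the standard library are available. Lean on these libraries where they do the work, as an engineer would, in place of code of your own. Each camera call takes 0.05 s, during which the arm holds its last target. There are 200 camera calls.

## Working session

There is one attempt and no reset: what is moved stays moved. The work goes in short steps, Python scripts to look and compute and a tool call to move; the robot and the scene stay as the last step left them, time stands still between calls to the robot, and variables do not carry over. Pictures are saved under pics/ and viewed, about 12 in all and at most 16, crops included, and the job is handed in when it is done.

Besides the shell and the picture viewer there is one more tool, called after "Request:" as name(argument=value, ...) on one line, values as JSON. carry_out: Moves the arm, as the interface text tells. Its arguments: {"type":"object","properties":{"targets":{"type":"array"},"grip_force":{"type":"number"}},"required":["targets"]}

```bash
mkdir -p pics; python3 - <<'E'
from rig import ctrl, viewer
import cv2
for n in("top","scene"):
    cv2.imwrite(f"pics/{n}0.png",viewer.capture(n)); i=viewer.camera_info(n); print(n,i)
s=ctrl.sense();print(s)
E
```

```text
top {'fx': 383.7268577870728, 'fy': 383.7268577870728, 'cx': 316.49925810718895, 'cy': 201.32303839070843, 'R': array([[-0.00893821, -0.99992152, -0.0087789 ],
       [-0.98679425,  0.01024013, -0.16165474],
       [ 0.16173195,  0.00721807, -0.98680833]]), 't': array([  5.70005543, 608.12727234, 943.03352214])}
scene {'fx': 518.8418186327666, 'fy': 518.8418186327666, 'cx': 322.45236618333064, 'cy': 207.98506657565767, 'R': array([[-0.17912874,  0.98380132,  0.0069174 ],
       [ 0.79508299,  0.14890122, -0.58793831],
       [-0.5794445 , -0.09981675, -0.80887619]]), 't': array([  96.19242522, -460.28901269, 1874.87265858])}
{'time_s': 0.1, 'joints': array([-1.48137264e+00,  3.13362994e-01,  1.49835292e+00, -8.25472810e-06,
        1.33097854e+00, -2.23391297e-01]), 'dq': array([ 0.00042363, -0.00111108, -0.0025473 , -0.0004393 , -0.00073206,
       -0.00015318]), 'tau': array([ 2.48102238e-03, -4.12901509e+01, -2.60144949e+01, -2.33406836e-04,
        3.03404071e-03,  4.40842925e-06]), 'eef_pos': array([ 161.53294794, -499.29778842,  230.81127104]), 'ee_rot': array([ 0.10975823,  0.69849835,  0.11053596, -0.69845186]), 'force': array([ 0.35207772, -0.64436825, -0.66350316]), 'wrist_torque': array([0.00636175, 0.03281691, 0.01958948]), 'grip_width': 0.9975263736868237}
```

View pics/top0.png

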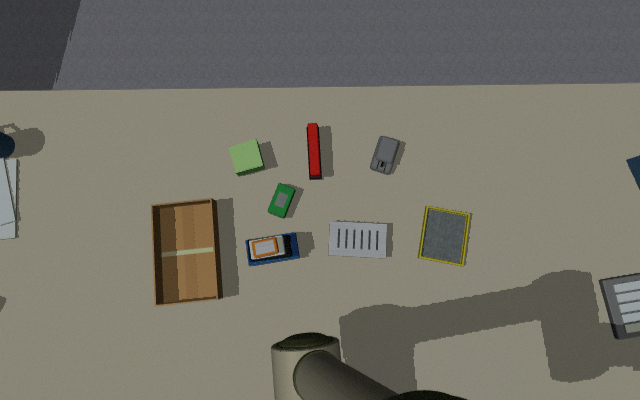

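View pics/scene0.png

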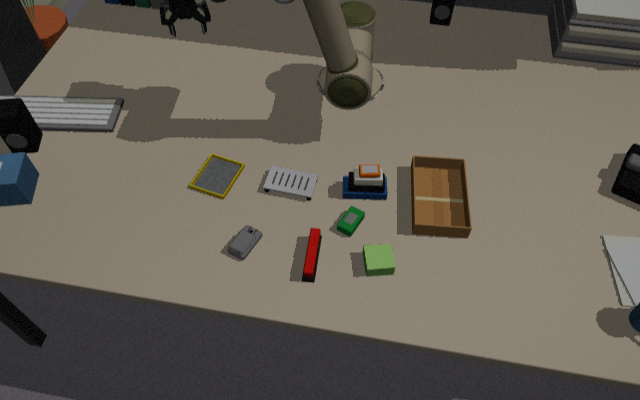

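The top view shows the stack at (272,248), carton (186,252), stand (358,240), tray (445,236), green look-alike (282,200), notes (247,157), stapler (314,150) and mouse (385,155). Next are enlarged crops for corner picking.

```bash
python3 - <<'E'
import cv2
a=cv2.imread("pics/top0.png")
def g(c,o,s):
    c=cv2.resize(c,None,fx=s,fy=s,interpolation=cv2.INTER_CUBIC); c=cv2.convertScaleAbs(c,alpha=1.3); cv2.imwrite(o,c)
s=a[225:275,235:310]; g(s,"pics/st.png",10)
g(a[190:315,145:225],"pics/ca.png",4.7)
g(a[195:275,320:480],"pics/tt.png",5)
E
```

```text
(no output)
```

View pics/st.png

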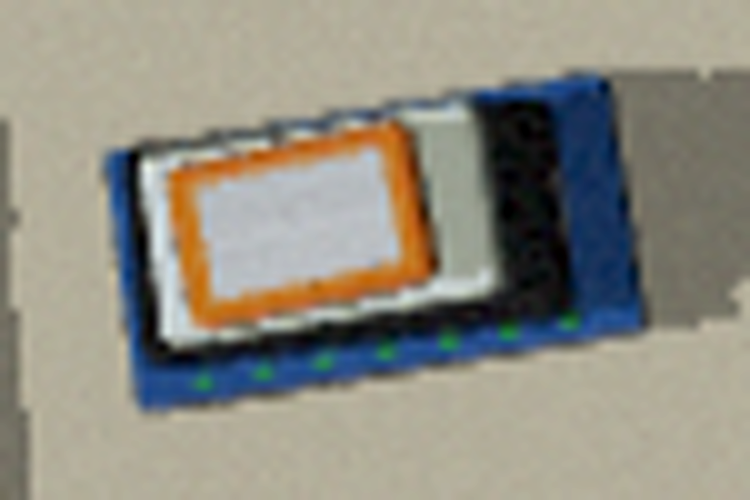

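View pics/ca.png

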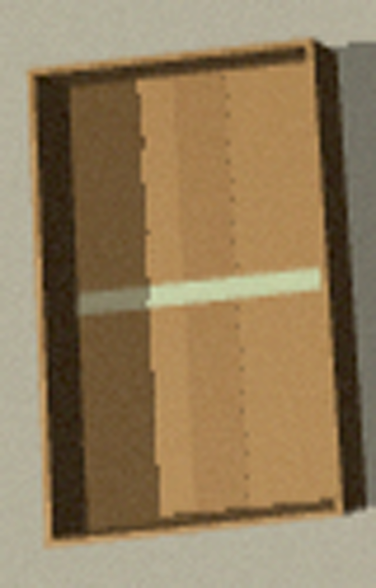

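View pics/tt.png

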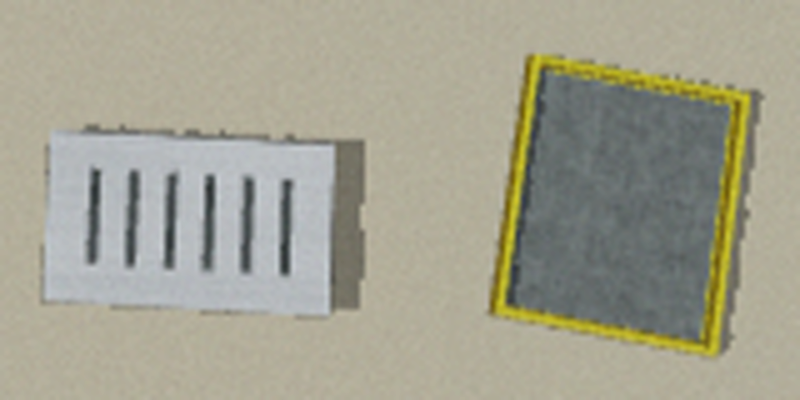

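Crops show clear top-face corners for all four stack pieces, the carton, stand and tray. I'll turn them into poses now.

```bash
cat > h.py <<'E'
import numpy as np
from rig import ctrl, viewer
from scipy.spatial.transform import Rotation as Ro
def back(px,z,cam="top"):
    i=viewer.camera_info(cam); R=i["R"];C=-R.T@i["t"]
    px=np.atleast_2d(px).astype(float)
    d=np.c_[(px[:,0]-i["cx"])/i["fx"],(px[:,1]-i["cy"])/i["fy"],np.ones(len(px))]@R
    return (C+d*((z-C[2])/d[:,2])[:,None])[:,:2]
def pose(name,c,s,off,z,long):  # corners TL TR BR BL in crop px; long: 'u' if y-length runs along image u
    p=back((np.array(c)+.5)/s-.5+np.array(off),z)
    m=p.mean(0); u=(p[1]+p[2]-p[0]-p[3])/2; v=(p[2]+p[3]-p[0]-p[1])/2
    # image right = world -y ; image down = world -x
    print(name,"ctr",m.round(1),"size u,v",np.linalg.norm(u).round(1),np.linalg.norm(v).round(1),
      "yaw from u %.3f v %.3f"%(np.arctan2(u[0],-u[1]),np.arctan2(-v[1],-v[0])))
E
python3 - <<'E'
from h import *
o=(235,225)
pose("drive",[(168,172),(403,122),(437,275),(200,328)],10,o,104,'u')
pose("white",[(138,152),(468,100),(497,297),(165,348)],10,o,86,'u')
pose("black",[(130,152),(550,100),(577,310),(155,362)],10,o,58,'u')
pose("switch",[(105,152),(607,75),(645,328),(143,408)],10,o,28,'u')
pose("carton",[(30,70),(315,40),(343,515),(48,547)],4.7,(145,190),50,'v')
pose("stand",[(50,130),(334,141),(331,315),(43,302)],5,(320,195),25,'u')
pose("tray",[(529,55),(750,93),(718,354),(492,315)],5,(320,195),14,'v')
s=ctrl.sense();q=s["ee_rot"];M=Ro.from_quat([q[1],q[2],q[3],q[0]]).as_matrix();print(M.round(3),s["eef_pos"])
E
```

```text
drive ctr [489.6 124.5] size u,v 57.7 37.9 yaw from u 0.205 v 0.224
white ctr [490.4 123.4] size u,v 81.7 48.4 yaw from u 0.144 v 0.154
black ctr [489.9 118.2] size u,v 106.6 53.1 yaw from u 0.113 v 0.134
switch ctr [488.7 116.3] size u,v 131.5 66.5 yaw from u 0.145 v 0.159
carton ctr [484.1 338.1] size u,v 157.1 256.5 yaw from u 0.097 v 0.096
stand ctr [ 511.9 -105.9] size u,v 149.0 90.1 yaw from u -0.051 v -0.055
tray ctr [ 520.2 -335.1] size u,v 118.1 139.4 yaw from u -0.182 v -0.193
[[-0.     0.308 -0.951]
 [ 0.001 -0.951 -0.308]
 [-1.    -0.001 -0.   ]] [ 161.53294794 -499.29778842  230.81127104]
```

Request:
carry_out(targets=[{"x": 0.029,"y": 0.054,"az": 0.12,"hand": 1},{"x": 0.058,"y": 0.108,"az": 0.24,"hand": 1},{"x": 0.087,"y": 0.162,"az": 0.36,"hand": 1},{"x": 0.116,"y": 0.216,"az": 0.48,"hand": 1},{"x": 0.145,"y": 0.27,"az": 0.6,"hand": 1}], grip_force=40)

```text
invalid input at $.targets[0]: expected keys x, y, z, ax, ay, az, hand
```

Request:
carry_out(targets=[{"x": 0.029,"y": 0.054,"az": 0.12,"hand": 1},{"x": 0.058,"y": 0.108,"az": 0.24,"hand": 1},{"x": 0.087,"y": 0.162,"az": 0.36,"hand": 1},{"x": 0.116,"y": 0.216,"az": 0.48,"hand": 1},{"x": 0.145,"y": 0.27,"az": 0.6,"hand": 1}])

```text
invalid input at $.targets[0]: expected keys x, y, z, ax, ay, az, hand
```

Request:
carry_out(targets=[{"x": 0.02,"y": 0.042,"az": 0.13,"hand": 1},{"x": 0.038,"y": 0.084,"az": 0.267,"hand": 1},{"x": 0.038,"y": 0.084,"z": -0.04,"az": 0.267,"hand": 1},{"x": 0.038,"y": 0.084,"z": -0.08,"az": 0.267,"hand": 1},{"x": 0.038,"y": 0.084,"z": -0.08,"az": 0.267,"hand": 1}])

```text
invalid input at $.targets[0]: expected keys x, y, z, ax, ay, az, hand
```

All keys are needed.

Request:
carry_out(targets=[{"x": 0.029,"y": 0.054,"z": 0,"ax": 0,"ay": 0,"az": 0.12,"hand": 1},{"x": 0.058,"y": 0.108,"z": 0,"ax": 0,"ay": 0,"az": 0.24,"hand": 1},{"x": 0.087,"y": 0.162,"z": 0,"ax": 0,"ay": 0,"az": 0.36,"hand": 1},{"x": 0.116,"y": 0.216,"z": 0,"ax": 0,"ay": 0,"az": 0.48,"hand": 1},{"x": 0.145,"y": 0.27,"z": 0,"ax": 0,"ay": 0,"az": 0.6,"hand": 1}], grip_force=40)

```text
time_s: 0.72
eef_pos: [307.0, -227.7, 231.2]
ee_rot: [0.313, 0.634, 0.313, -0.634]
force: [1.4, -0.2, -0.2]
grip_width: 1.002
```

Request:
carry_out(targets=[{"x": 0.029,"y": 0.054,"z": 0,"ax": 0,"ay": 0,"az": 0.12,"hand": 1},{"x": 0.058,"y": 0.108,"z": 0,"ax": 0,"ay": 0,"az": 0.24,"hand": 1},{"x": 0.087,"y": 0.162,"z": 0,"ax": 0,"ay": 0,"az": 0.36,"hand": 1},{"x": 0.116,"y": 0.216,"z": 0,"ax": 0,"ay": 0,"az": 0.48,"hand": 1},{"x": 0.145,"y": 0.27,"z": 0,"ax": 0,"ay": 0,"az": 0.6,"hand": 1}])

```text
time_s: 1.35
eef_pos: [452.1, 42.5, 231.3]
ee_rot: [-0.486, -0.513, -0.486, 0.513]
force: [1.9, -1.5, 0.9]
grip_width: 1.002
```

Request:
carry_out(targets=[{"x": 0.02,"y": 0.042,"z": 0,"ax": 0,"ay": 0,"az": 0.13,"hand": 1},{"x": 0.038,"y": 0.084,"z": 0,"ax": 0,"ay": 0,"az": 0.267,"hand": 1},{"x": 0.038,"y": 0.084,"z": -0.04,"ax": 0,"ay": 0,"az": 0.267,"hand": 1},{"x": 0.038,"y": 0.084,"z": -0.08,"ax": 0,"ay": 0,"az": 0.267,"hand": 1},{"x": 0.038,"y": 0.084,"z": -0.08,"ax": 0,"ay": 0,"az": 0.267,"hand": 1}])

```text
time_s: 1.98
eef_pos: [488.1, 124.5, 149.2]
ee_rot: [0.548, 0.444, 0.551, -0.446]
force: [0.5, -0.2, 0.3]
grip_width: 0.995
```

Request:
carry_out(targets=[{"x": 0.001,"y": 0,"z": -0.03,"ax": 0,"ay": 0,"az": 0,"hand": 0.3},{"x": 0.001,"y": 0,"z": -0.05,"ax": 0,"ay": 0,"az": 0,"hand": 0.3},{"x": 0.001,"y": 0,"z": -0.061,"ax": 0,"ay": 0,"az": 0,"hand": 0.3},{"x": 0.001,"y": 0,"z": -0.061,"ax": 0,"ay": 0,"az": 0,"hand": 0.3}])

```text
time_s: 2.48
eef_pos: [490.9, 124.4, 90.9]
ee_rot: [0.55, 0.445, 0.549, -0.445]
force: [-0.5, 1.0, 0.4]
grip_width: 0.657
```

Request:
carry_out(targets=[{"x": 0,"y": 0,"z": 0,"ax": 0,"ay": 0,"az": 0,"hand": -1},{"x": 0,"y": 0,"z": 0,"ax": 0,"ay": 0,"az": 0,"hand": -1},{"x": 0,"y": 0,"z": 0,"ax": 0,"ay": 0,"az": 0,"hand": -1},{"x": 0,"y": 0,"z": 0,"ax": 0,"ay": 0,"az": 0,"hand": -1},{"x": 0,"y": 0,"z": 0,"ax": 0,"ay": 0,"az": 0,"hand": -1}])

```text
time_s: 3.1
eef_pos: [491.3, 124.5, 91.6]
ee_rot: [0.55, 0.446, 0.549, -0.445]
force: [-1.3, -1.0, 7.2]
grip_width: 0.453
```

Request:
carry_out(targets=[{"x": 0,"y": 0,"z": 0.005,"ax": 0,"ay": 0,"az": 0,"hand": -1},{"x": 0,"y": 0,"z": 0.02,"ax": 0,"ay": 0,"az": 0,"hand": -1},{"x": 0,"y": 0,"z": 0.05,"ax": 0,"ay": 0,"az": 0,"hand": -1},{"x": 0,"y": 0,"z": 0.08,"ax": 0,"ay": 0,"az": 0,"hand": -1},{"x": 0,"y": 0,"z": 0.08,"ax": 0,"ay": 0,"az": 0,"hand": -1}])

```text
time_s: 3.72
eef_pos: [491.5, 124.5, 172.7]
ee_rot: [0.551, 0.446, 0.548, -0.444]
force: [-0.3, 0.5, -2.1]
grip_width: 0.455
```

```bash
python3 - <<'E'
from h import *
import cv2
s=ctrl.sense();print(s["eef_pos"],s["grip_width"])
a=viewer.capture("top")[205:285,225:325];b=viewer.capture("scene")[110:210,310:435]
r=lambda c:cv2.resize(c,(400,320),interpolation=cv2.INTER_CUBIC)
cv2.imwrite("pics/d1.png",np.hstack([r(a),r(b)]))
E
```

```text
[491.54566429 124.53224148 172.70803806] 0.45539604040238096
```

View pics/d1.png

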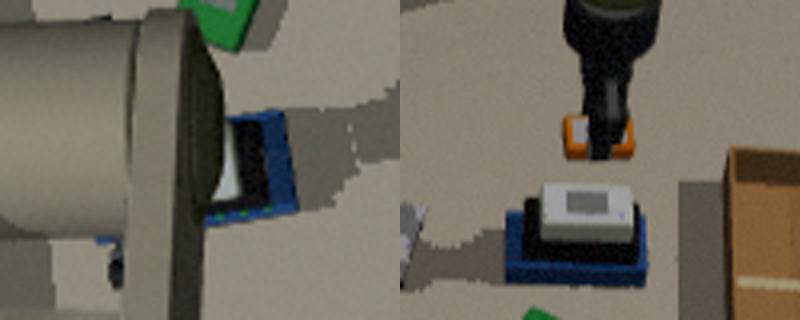

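Left crop (arm above) and right crop show the drive held clear of the stack, level (right crop ≈(598,138)); the white brick stays. Carrying it to the tray.

Request:
carry_out(targets=[{"x": 0.003,"y": -0.035,"z": 0,"ax": 0,"ay": 0,"az": -0.04,"hand": -1},{"x": 0.006,"y": -0.085,"z": 0,"ax": 0,"ay": 0,"az": -0.08,"hand": -1},{"x": 0.009,"y": -0.135,"z": 0,"ax": 0,"ay": 0,"az": -0.12,"hand": -1},{"x": 0.012,"y": -0.185,"z": 0,"ax": 0,"ay": 0,"az": -0.16,"hand": -1},{"x": 0.015,"y": -0.235,"z": 0,"ax": 0,"ay": 0,"az": -0.2,"hand": -1}])

```text
time_s: 4.45
eef_pos: [504.9, -111.9, 169.0]
ee_rot: [0.501, 0.498, 0.503, -0.498]
force: [-0.1, -0.4, -1.6]
grip_width: 0.457
```

Request:
carry_out(targets=[{"x": 0.003,"y": -0.05,"z": 0,"ax": 0,"ay": 0,"az": -0.05,"hand": -1},{"x": 0.006,"y": -0.1,"z": 0,"ax": 0,"ay": 0,"az": -0.1,"hand": -1},{"x": 0.009,"y": -0.15,"z": 0,"ax": 0,"ay": 0,"az": -0.15,"hand": -1},{"x": 0.014,"y": -0.2,"z": 0,"ax": 0,"ay": 0,"az": -0.2,"hand": -1},{"x": 0.014,"y": -0.225,"z": 0,"ax": 0,"ay": 0,"az": -0.2,"hand": -1}])

```text
time_s: 5.08
eef_pos: [518.8, -337.6, 168.2]
ee_rot: [-0.448, -0.546, -0.45, 0.546]
force: [-0.0, -0.1, -0.8]
grip_width: 0.455
```

Request:
carry_out(targets=[{"x": 0,"y": 0,"z": -0.04,"ax": 0,"ay": 0,"az": 0,"hand": -1},{"x": 0,"y": 0,"z": -0.085,"ax": 0,"ay": 0,"az": 0,"hand": -1},{"x": 0,"y": 0,"z": -0.13,"ax": 0,"ay": 0,"az": 0,"hand": -1},{"x": 0,"y": 0,"z": -0.15,"ax": 0,"ay": 0,"az": 0,"hand": -1},{"x": 0,"y": 0,"z": -0.15,"ax": 0,"ay": 0,"az": 0,"hand": -1}])

```text
time_s: 5.7
eef_pos: [518.3, -334.4, 17.6]
ee_rot: [-0.448, -0.545, -0.452, 0.546]
force: [0.6, 0.3, -1.7]
grip_width: 0.456
```

```bash
python3 - <<'E'
from h import *
import cv2
s=ctrl.sense();print(s["eef_pos"],s["force"],s["joints"])
a=viewer.capture("top")[190:290,390:515];b=viewer.capture("scene")[120:220,160:285]
r=lambda c:cv2.resize(c,(400,320),interpolation=cv2.INTER_CUBIC)
cv2.imwrite("pics/d2.png",np.hstack([r(a),r(b)]))
E
```

```text
[ 518.29202645 -334.37686494   17.59139422] [ 0.61298594  0.34987313 -1.68754453] [-7.62653053e-01  7.43084168e-01  1.41141554e+00  7.19871797e-06
  9.92595385e-01 -5.71604028e-01]
```

View pics/d2.png

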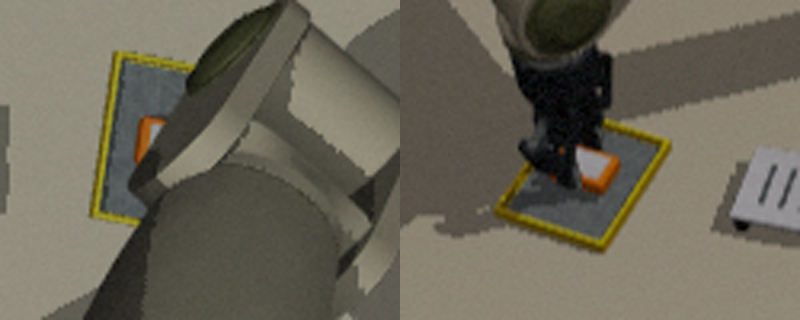

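The drive sits over the tray middle (left edge ~36 px from the tray's left edge in the crop, as expected). Lowering.

Request:
carry_out(targets=[{"x": 0.001,"y": 0,"z": -0.004,"ax": 0,"ay": 0,"az": 0,"hand": -1},{"x": 0.001,"y": 0,"z": -0.007,"ax": 0,"ay": 0,"az": 0,"hand": -1},{"x": 0.001,"y": 0,"z": -0.008,"ax": 0,"ay": 0,"az": 0,"hand": -1},{"x": 0.001,"y": 0,"z": -0.008,"ax": 0,"ay": 0,"az": 0,"hand": -1}])

```text
time_s: 6.3
eef_pos: [520.6, -335.5, 12.3]
ee_rot: [0.45, 0.545, 0.45, -0.545]
force: [0.2, 0.1, -2.3]
grip_width: 0.457
```

Request:
carry_out(targets=[{"x": 0,"y": 0,"z": -0.001,"ax": 0,"ay": 0,"az": 0,"hand": -1},{"x": 0,"y": 0,"z": -0.002,"ax": 0,"ay": 0,"az": 0,"hand": -1},{"x": 0,"y": 0,"z": -0.002,"ax": 0,"ay": 0,"az": 0,"hand": -1}])

```text
time_s: 6.68
eef_pos: [520.5, -335.4, 10.2]
ee_rot: [-0.45, -0.545, -0.45, 0.545]
force: [-0.8, 0.0, -2.1]
grip_width: 0.456
```

Request:
carry_out(targets=[{"x": 0,"y": 0,"z": -0.001,"ax": 0,"ay": 0,"az": 0,"hand": -1},{"x": 0,"y": 0,"z": -0.001,"ax": 0,"ay": 0,"az": 0,"hand": -1}])

```text
time_s: 6.92
eef_pos: [520.6, -335.6, 9.7]
ee_rot: [0.45, 0.545, 0.45, -0.545]
force: [-1.9, 1.5, 4.7]
grip_width: 0.453
```

Contact at 9.7 mm, as predicted. Releasing and going for the white brick.

Request:
carry_out(targets=[{"x": 0,"y": 0,"z": 0,"ax": 0,"ay": 0,"az": 0,"hand": 0.4},{"x": 0,"y": 0,"z": 0,"ax": 0,"ay": 0,"az": 0,"hand": 0.4},{"x": 0,"y": 0,"z": 0,"ax": 0,"ay": 0,"az": 0,"hand": 0.4},{"x": 0,"y": 0,"z": 0.03,"ax": 0,"ay": 0,"az": 0,"hand": 0.4},{"x": 0,"y": 0,"z": 0.09,"ax": 0,"ay": 0,"az": 0,"hand": 0.4}])

```text
time_s: 7.55
eef_pos: [519.6, -334.7, 98.3]
ee_rot: [-0.448, -0.545, -0.452, 0.546]
force: [0.1, -1.0, 0.5]
grip_width: 0.701
```

Request:
carry_out(targets=[{"x": -0.003,"y": 0.03,"z": 0.04,"ax": 0,"ay": 0,"az": 0.03,"hand": 0.6},{"x": -0.006,"y": 0.08,"z": 0.06,"ax": 0,"ay": 0,"az": 0.06,"hand": 0.6},{"x": -0.009,"y": 0.13,"z": 0.06,"ax": 0,"ay": 0,"az": 0.1,"hand": 0.6},{"x": -0.012,"y": 0.18,"z": 0.06,"ax": 0,"ay": 0,"az": 0.14,"hand": 0.6},{"x": -0.015,"y": 0.23,"z": 0.06,"ax": 0,"ay": 0,"az": 0.17,"hand": 0.6}])

```text
time_s: 8.18
eef_pos: [505.3, -104.0, 159.5]
ee_rot: [0.495, 0.505, 0.495, -0.505]
force: [0.4, 0.4, -0.3]
grip_width: 0.798
```

Request:
carry_out(targets=[{"x": -0.003,"y": 0.06,"z": 0,"ax": 0,"ay": 0,"az": 0.04,"hand": 0.6},{"x": -0.006,"y": 0.12,"z": 0,"ax": 0,"ay": 0,"az": 0.08,"hand": 0.6},{"x": -0.01,"y": 0.17,"z": 0,"ax": 0,"ay": 0,"az": 0.12,"hand": 0.6},{"x": -0.015,"y": 0.22,"z": 0,"ax": 0,"ay": 0,"az": 0.17,"hand": 0.6},{"x": -0.015,"y": 0.229,"z": 0,"ax": 0,"ay": 0,"az": 0.17,"hand": 0.6}])

```text
time_s: 8.8
eef_pos: [490.0, 125.8, 159.4]
ee_rot: [0.537, 0.461, 0.537, -0.46]
force: [0.2, -0.3, 0.1]
grip_width: 0.801
```

```bash
python3 - <<'E'
from h import *
import cv2
s=ctrl.sense();print(s["eef_pos"],s["grip_width"],s["ee_rot"])
a=viewer.capture("top")[195:275,390:490]
cv2.imwrite("pics/d3.png",cv2.resize(a,(500,400),interpolation=cv2.INTER_CUBIC))
E
```

```text
[489.98620773 125.80448275 159.40251196] 0.8012684593345281 [ 0.53667678  0.46050457  0.53668647 -0.46030555]
```

View pics/d3.png

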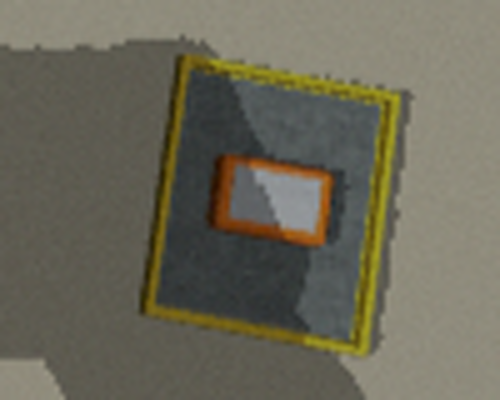

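The drive is at crop (272,200), the tray centre at (273,205): centred. Now the white brick.

Request:
carry_out(targets=[{"x": 0.0,"y": -0.002,"z": -0.04,"ax": 0,"ay": 0,"az": 0,"hand": 0.6},{"x": 0.0,"y": -0.002,"z": -0.075,"ax": 0,"ay": 0,"az": 0,"hand": 0.6},{"x": 0.0,"y": -0.002,"z": -0.09,"ax": 0,"ay": 0,"az": 0,"hand": 0.6},{"x": 0.0,"y": -0.002,"z": -0.096,"ax": 0,"ay": 0,"az": 0,"hand": 0.6},{"x": 0.0,"y": -0.002,"z": -0.096,"ax": 0,"ay": 0,"az": 0,"hand": 0.3}])

```text
time_s: 9.48
eef_pos: [491.1, 121.2, 63.9]
ee_rot: [0.536, 0.462, 0.535, -0.461]
force: [-0.3, -0.1, 0.7]
grip_width: 0.651
```

Request:
carry_out(targets=[{"x": 0,"y": 0,"z": 0,"ax": 0,"ay": 0,"az": 0,"hand": -1},{"x": 0,"y": 0,"z": 0,"ax": 0,"ay": 0,"az": 0,"hand": -1},{"x": 0,"y": 0,"z": 0,"ax": 0,"ay": 0,"az": 0,"hand": -1},{"x": 0,"y": 0,"z": 0,"ax": 0,"ay": 0,"az": 0,"hand": -1},{"x": 0,"y": 0,"z": 0,"ax": 0,"ay": 0,"az": 0,"hand": -1}])

```text
time_s: 10.1
eef_pos: [491.3, 121.4, 64.4]
ee_rot: [0.536, 0.462, 0.535, -0.461]
force: [-0.6, -0.7, 6.7]
grip_width: 0.549
```

Request:
carry_out(targets=[{"x": 0,"y": 0,"z": 0.005,"ax": 0,"ay": 0,"az": 0,"hand": -1},{"x": 0,"y": 0,"z": 0.02,"ax": 0,"ay": 0,"az": 0,"hand": -1},{"x": 0,"y": 0,"z": 0.05,"ax": 0,"ay": 0,"az": 0,"hand": -1},{"x": 0,"y": 0,"z": 0.08,"ax": 0,"ay": 0,"az": 0,"hand": -1},{"x": 0,"y": 0,"z": 0.08,"ax": 0,"ay": 0,"az": 0,"hand": -1}])

```text
time_s: 10.72
eef_pos: [491.5, 121.6, 145.6]
ee_rot: [0.537, 0.462, 0.535, -0.46]
force: [-0.2, 0.5, -2.7]
grip_width: 0.554
```

Request:
carry_out(targets=[{"x": 0.01,"y": 0.04,"z": 0,"ax": 0,"ay": 0,"az": -0.01,"hand": -1},{"x": 0.02,"y": 0.09,"z": 0,"ax": 0,"ay": 0,"az": -0.02,"hand": -1},{"x": 0.035,"y": 0.14,"z": 0,"ax": 0,"ay": 0,"az": -0.035,"hand": -1},{"x": 0.048,"y": 0.19,"z": 0,"ax": 0,"ay": 0,"az": -0.055,"hand": -1},{"x": 0.0525,"y": 0.22,"z": 0,"ax": 0,"ay": 0,"az": -0.055,"hand": -1}])

```text
time_s: 11.35
eef_pos: [542.6, 343.5, 141.5]
ee_rot: [0.523, 0.475, 0.524, -0.476]
force: [0.2, -0.3, -2.9]
grip_width: 0.553
```

Request:
carry_out(targets=[{"x": 0,"y": 0,"z": -0.02,"ax": 0,"ay": 0,"az": 0,"hand": -1},{"x": 0,"y": 0,"z": -0.05,"ax": 0,"ay": 0,"az": 0,"hand": -1},{"x": 0,"y": 0,"z": -0.075,"ax": 0,"ay": 0,"az": 0,"hand": -1},{"x": 0,"y": 0,"z": -0.085,"ax": 0,"ay": 0,"az": 0,"hand": -1},{"x": 0,"y": 0,"z": -0.085,"ax": 0,"ay": 0,"az": 0,"hand": -1}])

```text
time_s: 11.98
eef_pos: [542.7, 341.3, 57.6]
ee_rot: [0.523, 0.476, 0.523, -0.476]
force: [-0.2, 0.3, -1.9]
grip_width: 0.55
```

```bash
python3 - <<'E'
from h import *
import cv2
s=ctrl.sense();print(s["eef_pos"],s["grip_width"],s["ee_rot"])
a=viewer.capture("top")[185:315,145:245];b=viewer.capture("scene")[130:250,380:500]
r=lambda c:cv2.resize(c,(400,400),interpolation=cv2.INTER_CUBIC)
cv2.imwrite("pics/d4.png",np.hstack([r(a),r(b)]))
E
```

```text
[542.72035061 341.3482646   57.64413215] 0.5503991913495556 [ 0.52270196  0.47551647  0.52316799 -0.4764053 ]
```

View pics/d4.png

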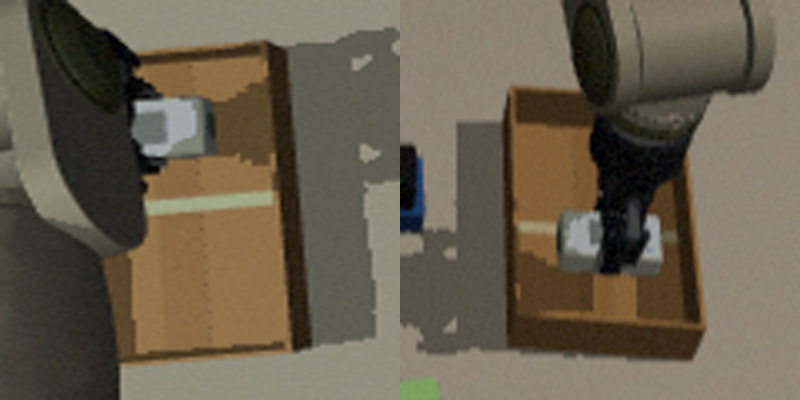

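The white brick hangs level over the far half of the box (left crop (172,128)), clear of the walls. Lowering.

Request:
carry_out(targets=[{"x": 0.001,"y": 0.001,"z": -0.02,"ax": 0,"ay": 0,"az": 0,"hand": -1},{"x": 0.001,"y": 0.001,"z": -0.035,"ax": 0,"ay": 0,"az": 0,"hand": -1},{"x": 0.001,"y": 0.001,"z": -0.043,"ax": 0,"ay": 0,"az": 0,"hand": -1},{"x": 0.001,"y": 0.001,"z": -0.045,"ax": 0,"ay": 0,"az": 0,"hand": -1},{"x": 0.001,"y": 0.001,"z": -0.045,"ax": 0,"ay": 0,"az": 0,"hand": -1}])

```text
time_s: 12.7
eef_pos: [544.2, 342.5, 13.5]
ee_rot: [0.523, 0.476, 0.523, -0.476]
force: [0.1, 0.2, -2.7]
grip_width: 0.551
```

Request:
carry_out(targets=[{"x": 0,"y": 0,"z": -0.001,"ax": 0,"ay": 0,"az": 0,"hand": -1},{"x": 0,"y": 0,"z": -0.001,"ax": 0,"ay": 0,"az": 0,"hand": -1}])

```text
time_s: 12.95
eef_pos: [544.2, 342.5, 12.6]
ee_rot: [0.523, 0.476, 0.523, -0.476]
force: [0.1, -0.8, -1.6]
grip_width: 0.556
```

Request:
carry_out(targets=[{"x": 0,"y": 0,"z": -0.001,"ax": 0,"ay": 0,"az": 0,"hand": -1},{"x": 0,"y": 0,"z": -0.001,"ax": 0,"ay": 0,"az": 0,"hand": -1}])

```text
time_s: 13.2
eef_pos: [544.0, 342.4, 11.2]
ee_rot: [0.523, 0.476, 0.523, -0.476]
force: [-0.3, -0.1, -2.7]
grip_width: 0.554
```

Request:
carry_out(targets=[{"x": 0,"y": 0,"z": -0.001,"ax": 0,"ay": 0,"az": 0,"hand": -1},{"x": 0,"y": 0,"z": -0.001,"ax": 0,"ay": 0,"az": 0,"hand": -1}])

```text
time_s: 13.45
eef_pos: [544.1, 342.5, 10.5]
ee_rot: [0.523, 0.476, 0.523, -0.476]
force: [-1.7, -0.9, 0.3]
grip_width: 0.545
```

Request:
carry_out(targets=[{"x": 0,"y": 0,"z": 0,"ax": 0,"ay": 0,"az": 0,"hand": 0.45},{"x": 0,"y": 0,"z": 0,"ax": 0,"ay": 0,"az": 0,"hand": 0.45},{"x": 0,"y": 0,"z": 0,"ax": 0,"ay": 0,"az": 0,"hand": 0.45},{"x": 0,"y": 0,"z": 0.03,"ax": 0,"ay": 0,"az": 0,"hand": 0.45},{"x": 0,"y": 0,"z": 0.09,"ax": 0,"ay": 0,"az": 0,"hand": 0.45}])

```text
time_s: 14.08
eef_pos: [542.9, 341.9, 99.2]
ee_rot: [0.522, 0.474, 0.524, -0.478]
force: [0.6, -0.0, 0.1]
grip_width: 0.725
```

Request:
carry_out(targets=[{"x": -0.01,"y": -0.04,"z": 0.03,"ax": 0,"ay": 0,"az": 0.005,"hand": 0.8},{"x": -0.022,"y": -0.09,"z": 0.03,"ax": 0,"ay": 0,"az": 0.01,"hand": 0.8},{"x": -0.035,"y": -0.145,"z": 0.03,"ax": 0,"ay": 0,"az": 0.02,"hand": 0.8},{"x": -0.048,"y": -0.195,"z": 0.03,"ax": 0,"ay": 0,"az": 0.025,"hand": 0.8},{"x": -0.054,"y": -0.224,"z": 0.03,"ax": 0,"ay": 0,"az": 0.025,"hand": 0.8}])

```text
time_s: 14.7
eef_pos: [489.4, 116.6, 130.6]
ee_rot: [0.529, 0.47, 0.528, -0.47]
force: [0.4, -0.3, -0.2]
grip_width: 0.898
```

Request:
carry_out(targets=[{"x": 0.0,"y": 0,"z": -0.03,"ax": 0,"ay": 0,"az": 0,"hand": 0.8},{"x": 0.0,"y": 0,"z": -0.04,"ax": 0,"ay": 0,"az": 0,"hand": 0.8},{"x": 0.0,"y": 0,"z": -0.04,"ax": 0,"ay": 0,"az": 0,"hand": 0.8}])

```text
time_s: 15.08
eef_pos: [490.0, 118.7, 90.2]
ee_rot: [0.529, 0.469, 0.529, -0.469]
force: [0.8, 1.0, 1.3]
grip_width: 0.9
```

```bash
python3 - <<'E'
from h import *
import cv2
s=ctrl.sense();print(s["eef_pos"],s["grip_width"],s["ee_rot"])
b=viewer.capture("scene")[120:250,330:500]
cv2.imwrite("pics/d5.png",cv2.resize(b,None,fx=4,fy=4,interpolation=cv2.INTER_CUBIC))
E
```

```text
[489.95491747 118.739878    90.15548058] 0.899686444772319 [ 0.52874075  0.46905413  0.52918918 -0.46944675]
```

View pics/d5.png

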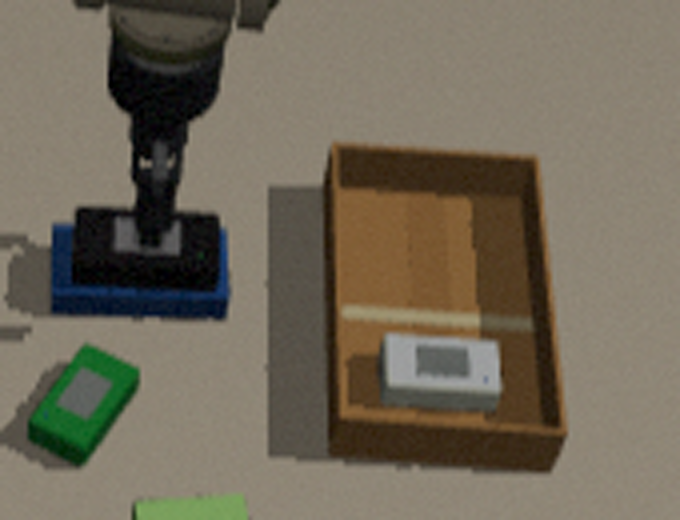

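The white brick lies flat in the far half (crop (440,365)); the open gripper straddles the black brick (147,230).

Request:
carry_out(targets=[{"x": 0.0,"y": 0,"z": -0.03,"ax": 0,"ay": 0,"az": 0,"hand": 0.8},{"x": 0.0,"y": 0,"z": -0.05,"ax": 0,"ay": 0,"az": 0,"hand": 0.8},{"x": 0.0,"y": 0,"z": -0.056,"ax": 0,"ay": 0,"az": 0,"hand": 0.8},{"x": 0.0,"y": 0,"z": -0.056,"ax": 0,"ay": 0,"az": 0,"hand": 0.5}])

```text
time_s: 15.62
eef_pos: [490.5, 118.6, 34.9]
ee_rot: [0.529, 0.469, 0.529, -0.469]
force: [-0.5, -0.1, 0.2]
grip_width: 0.752
```

Request:
carry_out(targets=[{"x": 0,"y": 0,"z": 0,"ax": 0,"ay": 0,"az": 0,"hand": -1},{"x": 0,"y": 0,"z": 0,"ax": 0,"ay": 0,"az": 0,"hand": -1},{"x": 0,"y": 0,"z": 0,"ax": 0,"ay": 0,"az": 0,"hand": -1},{"x": 0,"y": 0,"z": 0,"ax": 0,"ay": 0,"az": 0,"hand": -1},{"x": 0,"y": 0,"z": 0,"ax": 0,"ay": 0,"az": 0,"hand": -1}])

```text
time_s: 16.25
eef_pos: [490.7, 118.6, 35.4]
ee_rot: [0.529, 0.47, 0.528, -0.469]
force: [-0.6, 0.9, 6.4]
grip_width: 0.646
```

Request:
carry_out(targets=[{"x": 0,"y": 0,"z": 0.005,"ax": 0,"ay": 0,"az": 0,"hand": -1},{"x": 0,"y": 0,"z": 0.02,"ax": 0,"ay": 0,"az": 0,"hand": -1},{"x": 0,"y": 0,"z": 0.06,"ax": 0,"ay": 0,"az": 0,"hand": -1},{"x": 0,"y": 0,"z": 0.1,"ax": 0,"ay": 0,"az": 0,"hand": -1},{"x": 0,"y": 0,"z": 0.1,"ax": 0,"ay": 0,"az": 0,"hand": -1}])

```text
time_s: 16.88
eef_pos: [491.5, 118.5, 137.7]
ee_rot: [0.531, 0.471, 0.527, -0.468]
force: [-0.1, -1.1, -3.3]
grip_width: 0.645
```

Request:
carry_out(targets=[{"x": -0.012,"y": 0.04,"z": 0,"ax": 0,"ay": 0,"az": -0.01,"hand": -1},{"x": -0.028,"y": 0.09,"z": 0,"ax": 0,"ay": 0,"az": -0.02,"hand": -1},{"x": -0.044,"y": 0.14,"z": 0,"ax": 0,"ay": 0,"az": -0.023,"hand": -1},{"x": -0.06,"y": 0.19,"z": 0,"ax": 0,"ay": 0,"az": -0.023,"hand": -1},{"x": -0.067,"y": 0.2135,"z": 0,"ax": 0,"ay": 0,"az": -0.023,"hand": -1}])

```text
time_s: 17.5
eef_pos: [421.4, 333.8, 133.5]
ee_rot: [0.524, 0.474, 0.524, -0.475]
force: [0.5, -0.5, -2.3]
grip_width: 0.646
```

Request:
carry_out(targets=[{"x": 0,"y": 0,"z": -0.02,"ax": 0,"ay": 0,"az": 0,"hand": -1},{"x": 0,"y": 0,"z": -0.05,"ax": 0,"ay": 0,"az": 0,"hand": -1},{"x": 0,"y": 0,"z": -0.07,"ax": 0,"ay": 0,"az": 0,"hand": -1},{"x": 0,"y": 0,"z": -0.075,"ax": 0,"ay": 0,"az": 0,"hand": -1},{"x": 0,"y": 0,"z": -0.075,"ax": 0,"ay": 0,"az": 0,"hand": -1}])

```text
time_s: 18.12
eef_pos: [423.0, 331.9, 59.4]
ee_rot: [0.523, 0.475, 0.523, -0.476]
force: [0.1, 0.3, -2.0]
grip_width: 0.648
```

```bash
python3 - <<'E'
from h import *
import cv2
s=ctrl.sense();print(s["eef_pos"],s["grip_width"],s["ee_rot"],s["force"])
i=viewer.camera_info("scene")
# predicted top corners of the black brick for zero offset
z=s["eef_pos"][2]-7.4+30; c,n=np.cos(.1),np.sin(.1)
b=viewer.capture("scene").copy()
b=cv2.resize(b[120:250,380:500],None,fx=4.5,fy=4.5,interpolation=cv2.INTER_CUBIC)
for x,y in[(28,54),(28,-54),(-28,54),(-28,-54)]:
    P=i["R"]@np.array([s["eef_pos"][0]+c*x-n*y,s["eef_pos"][1]+n*x+c*y,z])+i["t"]
    u=(i["fx"]*P[0]/P[2]+i["cx"]+.5-380)*4.5;v=(i["fy"]*P[1]/P[2]+i["cy"]+.5-120)*4.5
    print(u,v);cv2.circle(b,(int(u),int(v)),3,(0,0,255),1)
cv2.imwrite("pics/d6.png",b)
E
```

```text
[423.02922579 331.9094777   59.36295626] 0.6477771820300868 [ 0.52335006  0.47534389  0.5234353  -0.47557164] [ 0.07578051  0.30349931 -1.98264501]
359.70412350802746 249.24245381181456
192.10523845230966 238.24302534914537
353.3694071155371 184.180882403176
189.3426222993585 173.60280777045097
```

View pics/d6.png

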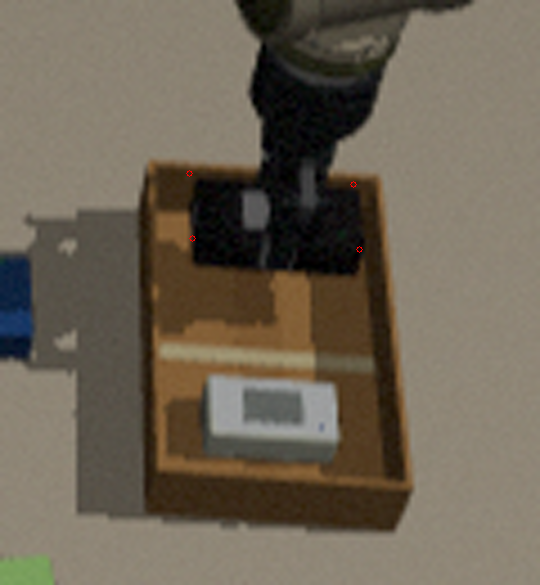

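The black brick is level over the near half; predicted corners (red) match laterally within ~2 px. Lowering.

Request:
carry_out(targets=[{"x": 0.001,"y": 0,"z": -0.02,"ax": 0,"ay": 0,"az": 0,"hand": -1},{"x": 0.001,"y": 0,"z": -0.036,"ax": 0,"ay": 0,"az": 0,"hand": -1},{"x": 0.001,"y": 0,"z": -0.044,"ax": 0,"ay": 0,"az": 0,"hand": -1},{"x": 0.001,"y": 0,"z": -0.046,"ax": 0,"ay": 0,"az": 0,"hand": -1},{"x": 0.001,"y": 0,"z": -0.046,"ax": 0,"ay": 0,"az": 0,"hand": -1}])

```text
time_s: 18.8
eef_pos: [424.2, 332.1, 13.6]
ee_rot: [0.523, 0.476, 0.523, -0.475]
force: [-0.4, 0.1, -2.1]
grip_width: 0.642
```

Request:
carry_out(targets=[{"x": 0,"y": 0,"z": -0.001,"ax": 0,"ay": 0,"az": 0,"hand": -1},{"x": 0,"y": 0,"z": -0.001,"ax": 0,"ay": 0,"az": 0,"hand": -1}])

```text
time_s: 19.05
eef_pos: [424.1, 332.0, 12.5]
ee_rot: [0.523, 0.476, 0.523, -0.475]
force: [0.5, -1.0, -2.3]
grip_width: 0.648
```

Request:
carry_out(targets=[{"x": 0,"y": 0,"z": -0.001,"ax": 0,"ay": 0,"az": 0,"hand": -1},{"x": 0,"y": 0,"z": -0.001,"ax": 0,"ay": 0,"az": 0,"hand": -1}])

```text
time_s: 19.3
eef_pos: [424.2, 332.0, 11.5]
ee_rot: [0.523, 0.476, 0.523, -0.475]
force: [-0.3, -0.6, -0.1]
grip_width: 0.645
```

Request:
carry_out(targets=[{"x": 0,"y": 0,"z": -0.0007,"ax": 0,"ay": 0,"az": 0,"hand": -1},{"x": 0,"y": 0,"z": -0.0007,"ax": 0,"ay": 0,"az": 0,"hand": 0.65},{"x": 0,"y": 0,"z": 0,"ax": 0,"ay": 0,"az": 0,"hand": 0.65},{"x": 0,"y": 0,"z": 0,"ax": 0,"ay": 0,"az": 0,"hand": 0.65},{"x": 0,"y": 0,"z": 0.03,"ax": 0,"ay": 0,"az": 0,"hand": 0.65}])

```text
time_s: 19.92
eef_pos: [423.0, 331.4, 40.1]
ee_rot: [0.523, 0.474, 0.524, -0.477]
force: [0.3, 1.0, -0.2]
grip_width: 0.826
```

Request:
carry_out(targets=[{"x": 0,"y": 0,"z": 0.06,"ax": 0,"ay": 0,"az": 0,"hand": 0.65},{"x": 0.01,"y": -0.035,"z": 0.08,"ax": 0,"ay": 0,"az": 0.02,"hand": 1},{"x": 0.025,"y": -0.09,"z": 0.08,"ax": 0,"ay": 0,"az": 0.03,"hand": 1},{"x": 0.04,"y": -0.145,"z": 0.08,"ax": 0,"ay": 0,"az": 0.04,"hand": 1},{"x": 0.055,"y": -0.19,"z": 0.08,"ax": 0,"ay": 0,"az": 0.05,"hand": 1}])

```text
time_s: 20.55
eef_pos: [479.3, 140.1, 121.5]
ee_rot: [0.535, 0.462, 0.535, -0.462]
force: [0.5, 0.8, 1.0]
grip_width: 1.001
```

Request:
carry_out(targets=[{"x": 0.01,"y": -0.0255,"z": 0,"ax": 0,"ay": 0,"az": 0,"hand": 1},{"x": 0.01,"y": -0.0255,"z": -0.03,"ax": 0,"ay": 0,"az": 0,"hand": 1},{"x": 0.01,"y": -0.0255,"z": -0.05,"ax": 0,"ay": 0,"az": 0,"hand": 1},{"x": 0.01,"y": -0.0255,"z": -0.05,"ax": 0,"ay": 0,"az": 0,"hand": 1}])

```text
time_s: 21.05
eef_pos: [488.3, 116.4, 70.3]
ee_rot: [0.534, 0.462, 0.536, -0.463]
force: [1.4, -0.4, 0.4]
grip_width: 1.002
```

```bash
python3 - <<'E'
from h import *
import cv2
s=ctrl.sense();print(s["eef_pos"],s["grip_width"],s["ee_rot"])
i=viewer.camera_info("scene")
b=viewer.capture("scene"); a=viewer.capture("top")
b=cv2.resize(b[130:250,325:485],None,fx=4,fy=4,interpolation=cv2.INTER_CUBIC)
c,n=np.cos(.15),np.sin(.15)
for x,y in[(34,66),(34,-66),(-34,66),(-34,-66)]:
    P=i["R"]@np.array([488.7+c*x-n*y,116.3+n*x+c*y,28])+i["t"]
    u=(i["fx"]*P[0]/P[2]+i["cx"]+.5-325)*4;v=(i["fy"]*P[1]/P[2]+i["cy"]+.5-130)*4
    cv2.circle(b,(int(u),int(v)),3,(0,0,255),1)
cv2.imwrite("pics/d7.png",b)
E
```

```text
[488.3192059  116.38126797  70.33377251] 1.0021061882716251 [ 0.53438732  0.46160761  0.5358229  -0.4628633 ]
```

View pics/d7.png

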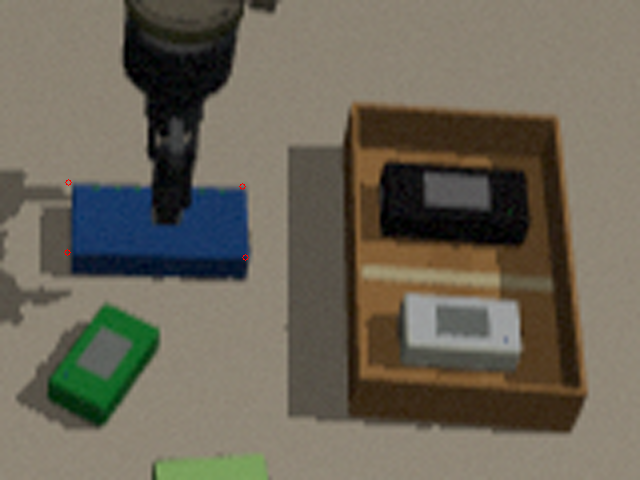

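The bricks are both flat in their halves; the switch matches prediction within ~4 px of the crop. Grasping the switch.

Request:
carry_out(targets=[{"x": 0.0,"y": 0,"z": -0.03,"ax": 0,"ay": 0,"az": 0,"hand": 1},{"x": 0.0,"y": 0,"z": -0.05,"ax": 0,"ay": 0,"az": 0,"hand": 1},{"x": 0.0,"y": 0,"z": -0.061,"ax": 0,"ay": 0,"az": 0,"hand": 1},{"x": 0.0,"y": 0,"z": -0.062,"ax": 0,"ay": 0,"az": 0,"hand": 1},{"x": 0.0,"y": 0,"z": -0.062,"ax": 0,"ay": 0,"az": 0,"hand": 0.7}])

```text
time_s: 21.78
eef_pos: [489.6, 116.5, 10.1]
ee_rot: [0.536, 0.463, 0.535, -0.462]
force: [-0.6, 1.0, 0.3]
grip_width: 0.855
```

Request:
carry_out(targets=[{"x": 0,"y": 0,"z": 0,"ax": 0,"ay": 0,"az": 0,"hand": -1},{"x": 0,"y": 0,"z": 0,"ax": 0,"ay": 0,"az": 0,"hand": -1},{"x": 0,"y": 0,"z": 0,"ax": 0,"ay": 0,"az": 0,"hand": -1},{"x": 0,"y": 0,"z": 0,"ax": 0,"ay": 0,"az": 0,"hand": -1}], grip_force=55)

```text
time_s: 22.28
eef_pos: [489.5, 116.5, 10.6]
ee_rot: [0.536, 0.462, 0.535, -0.462]
force: [-2.2, -0.1, 7.3]
grip_width: 0.781
```

Request:
carry_out(targets=[{"x": 0,"y": 0,"z": 0.005,"ax": 0,"ay": 0,"az": 0,"hand": -1},{"x": 0,"y": 0,"z": 0.02,"ax": 0,"ay": 0,"az": 0,"hand": -1},{"x": 0,"y": 0,"z": 0.05,"ax": 0,"ay": 0,"az": 0,"hand": -1},{"x": 0,"y": 0,"z": 0.08,"ax": 0,"ay": 0,"az": 0,"hand": -1},{"x": 0,"y": 0,"z": 0.08,"ax": 0,"ay": 0,"az": 0,"hand": -1}])

```text
time_s: 22.9
eef_pos: [490.2, 116.5, 91.5]
ee_rot: [0.536, 0.463, 0.534, -0.461]
force: [0.3, -0.6, -4.8]
grip_width: 0.777
```

Request:
carry_out(targets=[{"x": 0.004,"y": -0.035,"z": 0,"ax": 0,"ay": 0,"az": -0.04,"hand": -1},{"x": 0.009,"y": -0.085,"z": 0,"ax": 0,"ay": 0,"az": -0.08,"hand": -1},{"x": 0.014,"y": -0.135,"z": 0,"ax": 0,"ay": 0,"az": -0.13,"hand": -1},{"x": 0.019,"y": -0.185,"z": 0,"ax": 0,"ay": 0,"az": -0.17,"hand": -1},{"x": 0.022,"y": -0.2225,"z": 0,"ax": 0,"ay": 0,"az": -0.2,"hand": -1}])

```text
time_s: 23.52
eef_pos: [510.5, -107.8, 88.1]
ee_rot: [-0.485, -0.514, -0.486, 0.514]
force: [0.9, 0.3, -4.9]
grip_width: 0.779
```

Request:
carry_out(targets=[{"x": 0,"y": 0,"z": -0.015,"ax": 0,"ay": 0,"az": 0,"hand": -1},{"x": 0,"y": 0,"z": -0.035,"ax": 0,"ay": 0,"az": 0,"hand": -1},{"x": 0,"y": 0,"z": -0.045,"ax": 0,"ay": 0,"az": 0,"hand": -1},{"x": 0,"y": 0,"z": -0.045,"ax": 0,"ay": 0,"az": 0,"hand": -1}])

```text
time_s: 24.02
eef_pos: [510.5, -105.3, 43.3]
ee_rot: [-0.486, -0.513, -0.487, 0.513]
force: [0.2, -0.0, -3.6]
grip_width: 0.778
```

```bash
python3 - <<'E'
from h import *
import cv2
s=ctrl.sense();print(s["eef_pos"],s["grip_width"],s["ee_rot"],s["force"])
b=viewer.capture("scene")[150:220,245:335];a=viewer.capture("top")[205:275,315:405]
r=lambda c:cv2.resize(c,(400,311),interpolation=cv2.INTER_CUBIC)
cv2.imwrite("pics/d8.png",np.hstack([r(a),r(b)]))
E
```

```text
[ 510.47897639 -105.2939036    43.33543324] 0.7780103052571498 [-0.48577109 -0.51286639 -0.48722906  0.51342221] [ 0.16062885 -0.03341589 -3.62698648]
```

View pics/d8.png

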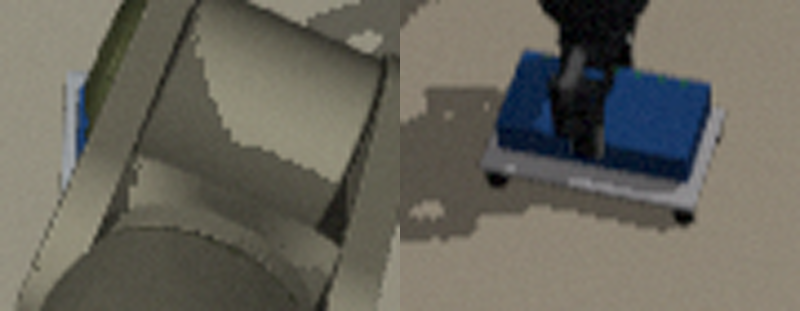

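The switch is aligned with the stand and shows margin all round (right crop). Lowering.

Request:
carry_out(targets=[{"x": 0.0,"y": 0,"z": -0.003,"ax": 0,"ay": 0,"az": 0,"hand": -1},{"x": 0,"y": 0,"z": -0.006,"ax": 0,"ay": 0,"az": 0,"hand": -1},{"x": 0,"y": 0,"z": -0.006,"ax": 0,"ay": 0,"az": 0,"hand": -1}])

```text
time_s: 24.5
eef_pos: [510.9, -106.0, 38.1]
ee_rot: [-0.486, -0.513, -0.486, 0.513]
force: [0.2, 0.1, -3.8]
grip_width: 0.777
```

Request:
carry_out(targets=[{"x": 0,"y": 0,"z": -0.001,"ax": 0,"ay": 0,"az": 0,"hand": -1},{"x": 0,"y": 0,"z": -0.001,"ax": 0,"ay": 0,"az": 0,"hand": -1}])

```text
time_s: 24.75
eef_pos: [511.0, -106.0, 37.3]
ee_rot: [-0.486, -0.513, -0.486, 0.513]
force: [0.2, -0.4, -4.2]
grip_width: 0.778
```

Request:
carry_out(targets=[{"x": 0,"y": 0,"z": -0.001,"ax": 0,"ay": 0,"az": 0,"hand": -1},{"x": 0,"y": 0,"z": -0.001,"ax": 0,"ay": 0,"az": 0,"hand": -1}])

```text
time_s: 25.0
eef_pos: [511.0, -106.0, 36.2]
ee_rot: [-0.486, -0.513, -0.486, 0.513]
force: [0.8, 0.2, -4.7]
grip_width: 0.778
```

Request:
carry_out(targets=[{"x": 0,"y": 0,"z": -0.001,"ax": 0,"ay": 0,"az": 0,"hand": -1},{"x": 0,"y": 0,"z": -0.001,"ax": 0,"ay": 0,"az": 0,"hand": -1}])

```text
time_s: 25.25
eef_pos: [511.1, -106.1, 35.6]
ee_rot: [0.486, 0.513, 0.486, -0.513]
force: [-1.9, 2.1, 1.2]
grip_width: 0.778
```

Contact. Releasing, lifting and moving away for a clear last look.

Request:
carry_out(targets=[{"x": 0,"y": 0,"z": 0,"ax": 0,"ay": 0,"az": 0,"hand": 1},{"x": 0,"y": 0,"z": 0,"ax": 0,"ay": 0,"az": 0,"hand": 1},{"x": 0,"y": 0,"z": 0,"ax": 0,"ay": 0,"az": 0,"hand": 1},{"x": 0,"y": 0,"z": 0.02,"ax": 0,"ay": 0,"az": 0,"hand": 1},{"x": 0,"y": 0,"z": 0.07,"ax": 0,"ay": 0,"az": 0,"hand": 1}])

```text
time_s: 25.88
eef_pos: [510.0, -105.6, 104.6]
ee_rot: [-0.485, -0.513, -0.488, 0.514]
force: [0.2, -0.5, 0.0]
grip_width: 1.001
```

Request:
carry_out(targets=[{"x": 0,"y": 0,"z": 0.06,"ax": 0,"ay": 0,"az": 0,"hand": 1},{"x": -0.05,"y": 0,"z": 0.09,"ax": 0,"ay": 0,"az": 0,"hand": 1},{"x": -0.1,"y": 0,"z": 0.1,"ax": 0,"ay": 0,"az": 0,"hand": 1},{"x": -0.15,"y": 0,"z": 0.1,"ax": 0,"ay": 0,"az": 0,"hand": 1},{"x": -0.19,"y": 0,"z": 0.1,"ax": 0,"ay": 0,"az": 0,"hand": 1}])

```text
time_s: 26.5
eef_pos: [319.5, -105.8, 205.4]
ee_rot: [0.487, 0.513, 0.486, -0.513]
force: [0.7, -0.8, 0.6]
grip_width: 0.998
```

```bash
python3 - <<'E'
from h import *
import cv2
a=viewer.capture("top");s=ctrl.sense();print(s["eef_pos"],s["grip_width"],s["time_s"])
cv2.imwrite("pics/end.png",a)
cv2.imwrite("pics/endc.png",cv2.convertScaleAbs(cv2.resize(a[195:315,145:225],None,fx=4.5,fy=4.5,interpolation=cv2.INTER_CUBIC),alpha=1.3))
r=cv2.convertScaleAbs(cv2.resize(a[195:275,320:480],None,fx=5,fy=5,interpolation=cv2.INTER_CUBIC),alpha=1.3)
cv2.imwrite("pics/endt.png",r)
E
```

```text
[ 316.60790886 -104.98681807  204.9582792 ] 0.9977352996127795 26.55
```

View pics/endc.png

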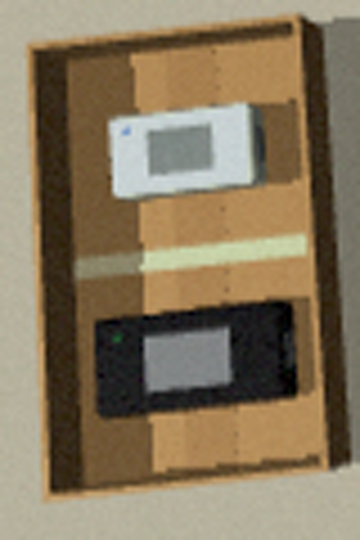

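View pics/endt.png

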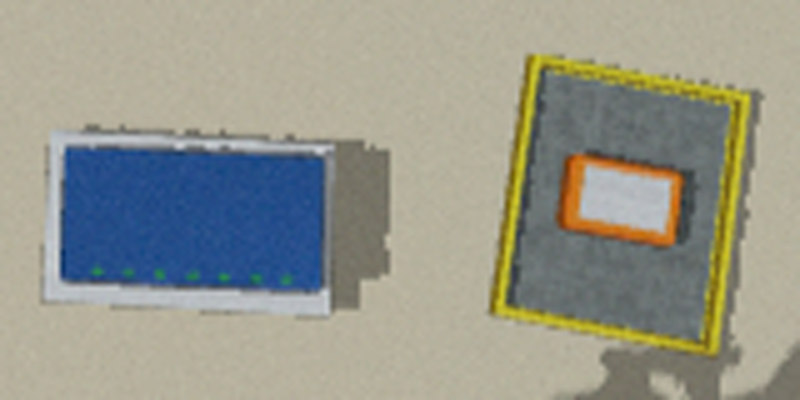

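The switch has a margin all round on the stand, the drive is mid-tray, and the bricks are one per half. Checking numerically.

```bash
python3 - <<'E'
from h import *
o=(145,195)
pose("carton",[(27,45),(300,15),(328,467),(45,499)],4.5,o,50,'v')
pose("white",[(108,117),(250,102),(257,188),(113,200)],4.5,o,32,'u')
pose("black",[(97,320),(292,300),(298,393),(98,418)],4.5,o,34,'u')
o=(320,195)
pose("switch",[(62,146),(324,155),(322,292),(60,282)],5,o,53,'u')
pose("drive",[(574,153),(685,170),(675,246),(563,231)],5,o,22,'u')
E
```

```text
carton ctr [484.9 338.8] size u,v 157.3 255.1 yaw from u 0.101 v 0.098
white ctr [543.2 343.7] size u,v 83.1 49.5 yaw from u 0.085 v 0.117
black ctr [425.7 329.4] size u,v 112.5 53.5 yaw from u 0.103 v 0.083
switch ctr [ 511.6 -104.5] size u,v 132.7 69.1 yaw from u -0.046 v -0.041
drive ctr [ 521.1 -333.7] size u,v 58.3 40.9 yaw from u -0.154 v -0.197
```

All within a few mm. Handing in.

```bash
python3 -c "from rig import finish_job; print(finish_job())"
```

```text
the job is handed in; nothing more can be done
None
```

I took the stack apart from the top and set each piece down at first contact. The drive is in the tray, the white brick in the far half of the box, the black brick in the near half, and the switch on the stand. The gripper is open and clear of everything, and I handed in at about 26.5 s of the 125 s limit.

I checked positions on the last top camera picture:

| Piece | Result | Limit |
|---|---|---|
| Drive | about 2 mm from the tray centre | 15 mm |
| Switch | about 1.5 mm and 0.01 rad from the stand | 14 mm, 0.2 rad |
| White brick | about 59 mm from the box middle, 1 mm off its centre line | 43–78 mm, 18 mm |
| Black brick | about 60 mm from the box middle, 3–4 mm off its centre line | 43–78 mm, 18 mm |
| Box | about 1 mm from its start position (within measuring error) | 20 mm |

- **Less certain reading:** the black brick's length came out about 4 mm long because its dark side face blurs the corner, so its offset is good only to a few mm.
- **Not measured:** I didn't measure the note block, stapler and mouse at the end. Nothing was moved near them, and no unexpected contact force showed.

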